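# Nest the dye pots at the cobbler's bench

### The arm

A 6-joint arm with a two-finger parallel gripper is mounted at the origin on the work surface. World frame = base frame: x ahead of the robot, y to its left, z up, the work surface at z = 0. Lengths are in m, angles in rad, forces in N, time in s.
With the tool pointing down it reaches from about 0.25 to 0.775 m from the base axis. Payload 4 kg.
Tool frame: the origin (TCP) lies at the very end of the fingers, on their centre line; the grasp point (between the pads) lies 19 mm behind it; z points along the fingers, y is the line along which they close (so a half turn about z gives the same grasp; the last joint's range is limited). The gripper opens to 94 mm and grips with 3 to 60 N. Pads are 16 mm wide; open, the fingers measure 119 mm over their backs; the gripper's body (75 mm by 177 mm) begins 78 mm behind the grasp point.
Start: joints at [-1.371, 0.087, 1.371, -0, 1.684, -0.103], TCP at [0.164, -0.525, 0.183] pointing down, gripper open.
Joint ranges: [-3.1, 3.1], [-0.76, 2.03], [0.27, 2.55], [-1.08, 4.22], [0.17, 2.65], [-2.57, 2.57]. Speed limits (rad/s): [2.79, 2.79, 3.14, 3.14, 3.14, 3.14].

### API

Orientations are given as [roll, pitch, yaw] about the fixed x, y, z axes, in that order (R = Rz(yaw) Ry(pitch) Rx(roll)).
In Python, from bench import robot gives the robot as it stands. The module is installed in compiled form; this text tells all that it offers.
- The arm moves only by the tool move_arm, never from a script. Its argument "deltas" is one flat list of numbers, 7 for each row, row after row: the turn, a rotation vector about the tool's x, y, z in rad, then the shift along the tool's x, y, z in cm, then the closure, from -1 (fully open) to 1 (shut). A call has 1 to 8 rows; each row is the pose to reach, as a shift and turn from the pose commanded when the call began, along the tool's axes at that moment; what a row does not reach only later rows make up. A row lasts 1/10 s, in which the tool goes at most 50 mm and 8.59 degrees, less where a joint would pass 70% of its speed; a pose out of reach is approached as far as the arm can. A call with a gripper value outside its range is refused whole. The fingers move at their own pace and stop on an object; the grip force is fixed at half the most. Time passes only in rows, so rows that repeat a pose let the fingers close. It gives the time, the measured TCP pose, the force, the opening and the grip force at its end, in the units of the state.
- robot.get_obs(): the state, without advancing time (a new reading comes with each control period).
- robot.snapshot(name): name is "scene" or "top"; returns a dict with "image" (420x560x3 uint8, red, green, blue), "depth" (420x560 float32, m along the optical axis (not along the pixel's ray), 0 where there is no reading), "fov_y" (degrees; the focal length in pixels is half the picture's height over the tangent of half this angle, whatever the lens; pixels are square), "cx", "cy" (the principal point, pixels), "D" ([k1, k2, p1, p2, k3] as OpenCV has them; the pictures are not rectified), "origin" and "orientation" of the camera in the world. Camera axes: x right, y up, looking along -z (the intrinsics and any distortion apply to the point x, -y, -z); pixel columns grow to the right and rows downward; lengths in m; the calibration is good to about 2 mm. A picture is of the moment at which its call begins.
- robot.close_job(): hands the job in; it is judged then, once.
The state is a dict: "time": time; "joint_positions": joint angles; "qvel": joint speeds; "joint_torque": joint torques, N m; "tool_pos": TCP position; "ee_rot": TCP orientation; "wrist_force": force on the tool from outside, world axes, zero at the start; "wrist_torque": the same for the moment, N m; "width": finger opening in m; "finger_force": force on a finger pad.
Only numpy, scipy, OpenCV 4.12 (cv2) and the standard library are available. Lean on these libraries where they do the work, as an engineer would, in place of code of your own. Each camera call takes 0.05 s, during which the arm holds its last target. There are 200 camera calls.

### The job

Tidy the cobbler's bench: nest the two loose green pots, one after the other in either order, into the green pot that stands on the round white pad, so that the three make one upright stack with every pot fully seated. Leave the pot on the pad, and the orange pot, standing where they are.

Things in the scene. Friction and masses are not known exactly. Their poses are not given: they have to be found in the camera images.
- green_base: Green pot to build on, on a fixed round white pad (110 mm wide, 6 mm thick). Hollow round plastic stacking pot, 85 mm high: straight collar 60 mm wide from 36 mm up to the rim (grip it here, from outside), on a narrower solid tapered foot 36 mm high (38 mm wide below, 45 above). Bore 54 mm wide, 45 deep. Origin: centre of the underside, z up along its axis; round, yaw means nothing.
- green_a: First loose green pot, upright on the bench, same shape as green_base. About 90 g. Nesting: its foot goes down into another pot's bore until its shoulder (top of the foot) rests on that rim; fully nested, it sits 49 mm higher than the pot below.
- green_b: Second loose green pot, upright on the bench; same shape, origin and mass as green_a.
- orange: Orange pot, upright on the bench, same shape and origin as green_base. Not part of the job: it stays where it is. The four pots stand at least 140 mm apart, centre to centre; other things within 100 mm of them are under 45 mm high.
There are look-alikes about, which are no part of the job. What is shaped like the green_b but purple is not meant.

How it is judged:
At the end, for the whole second after the job is handed in: The two loose green pots are nested, in either order, on the pad's green pot: each sits 43 to 55 mm higher than the pot below it, within 12 mm of its axis; all three are upright within 10 degrees and at rest; the pad's green pot and the orange pot are within 30 mm of where they stood (((z of green_a in the frame of green_base between 0.043 and 0.055 m and horizontal distance between green_a and green_base below 0.012 m and z of green_b in the frame of green_a between 0.043 and 0.055 m and horizontal distance between green_b and green_a below 0.012 m) or (z of green_b in the frame of green_base between 0.043 and 0.055 m and horizontal distance between green_b and green_base below 0.012 m and z of green_a in the frame of green_b between 0.043 and 0.055 m and horizontal distance between green_a and green_b below 0.012 m)) and angle between each of green_base, green_a, green_b's own z axis and vertical below 0.17 rad and linear speed of each of green_base, green_a, green_b below 0.02 m/s and distance of each of green_base, orange from where it was at the start of the episode below 0.03 m); the robot touches nothing.
It fails at once if the orange pot is shifted more than 30 mm or tipped over (distance of orange from where it was at the start of the episode above 0.03 m or angle between orange's own z axis and vertical above 0.6 rad).
It fails at once if the green pot on the pad is shifted more than 30 mm or tipped over (distance of green_base from where it was at the start of the episode above 0.03 m or angle between green_base's own z axis and vertical above 0.6 rad).
It also fails if it takes over 64 s, if anything falls off the work surface, if the arm or the gripper's body presses on something with over 40 N, if the wrist force passes 120 N, or if a joint passes its speed limit or range.

## Working session

There is one attempt and no reset: what is moved stays moved. The work goes in short steps, Python scripts to look and compute and a tool call to move; the robot and the scene stay as the last step left them, time stands still between calls to the robot, and variables do not carry over. Pictures are saved under pics/ and viewed, at most 10 in all, crops included, and the job is handed in when it is done.

Besides the shell and the picture viewer there is one more tool, called after "Request:" as name(argument=value, ...) on one line, values as JSON. move_arm: Moves the arm, as the interface text tells. Its arguments: {"type":"object","properties":{"deltas":{"type":"array","items":{"type":"number"}}},"required":["deltas"]}

```bash
mkdir -p pics
cat > h.py <<'E'
import numpy as np, cv2
from bench import robot
from scipy.spatial.transform import Rotation as R
def snap(n):
    s=robot.snapshot(n)
    h,w=s["depth"].shape
    f=h/2/np.tan(np.radians(s["fov_y"])/2)
    K=np.array([[f,0,s["cx"]],[0,f,s["cy"]],[0,0,1.]])
    u,v=np.meshgrid(np.arange(w,dtype=float),np.arange(h,dtype=float))
    p=cv2.undistortPoints(np.stack([u,v],-1).reshape(-1,1,2),K,np.array(s["D"],float)).reshape(h,w,2)
    d=s["depth"]
    c=np.stack([p[...,0]*d,-p[...,1]*d,-d],-1)
    o=np.array(s["orientation"],float)
    M=o if o.shape==(3,3) else (R.from_euler('xyz',o).as_matrix() if o.size==3 else R.from_quat(o).as_matrix())
    W=c@M.T+np.array(s["origin"]); W[d==0]=np.nan
    return s,W
def save(img,n): cv2.imwrite("pics/"+n+".png",np.ascontiguousarray(img[...,::-1]))
E
python3 - <<'E'
from h import *
print(robot.get_obs())
for n in("top","scene"):
    s,W=snap(n); save(s["image"],n+"0"); print(n,s["origin"],s["orientation"],s["fov_y"],s["D"])
    hsv=cv2.cvtColor(s["image"],cv2.COLOR_RGB2HSV)
    m=(hsv[...,1]>70)&(W[...,2]>0.03)&(W[...,2]<0.2)
    k,l,st,c=cv2.connectedComponentsWithStats(m.astype(np.uint8))
    for i in range(1,k):
        if st[i,4]>60:
            q=l==i; P=W[q]; t=P[:,2]>np.nanpercentile(P[:,2],95)-.008
            (cx,cy),r=cv2.minEnclosingCircle(P[t][:,:2].astype(np.float32))
            print(c[i].round(),st[i,4],"hue",np.median(hsv[q],0),"zmax",np.percentile(P[:,2],97).round(3),"circ",round(cx,3),round(cy,3),round(r,3))
E
```

```text
{'time': 0.0, 'joint_positions': array([-1.37108695e+00,  8.79422238e-02,  1.37220906e+00, -6.03426873e-06,
        1.68361235e+00, -1.03095506e-01]), 'qvel': array([ 0.00038038,  0.00032843,  0.00255026, -0.00017445, -0.00130009,
        0.00024458]), 'joint_torque': array([ 8.87428541e-04, -3.40182424e+01, -3.02423930e+01,  7.19009293e-02,
        3.32284695e-02, -1.74598454e-04]), 'tool_pos': array([ 0.16388778, -0.524399  ,  0.18223415]), 'ee_rot': array([-3.13943259e+00, -2.17456135e-04,  3.02803973e-01]), 'wrist_force': array([-0.07608232, -0.85527219,  0.49078917]), 'wrist_torque': array([ 0.01767322, -0.03577555,  0.00685615]), 'finger_force': 0.0, 'width': 0.09350172773808459}
top [0.42483218 0.01219695 1.02418624] [ 0.11837723 -0.01753063 -1.56256701] 50.88959994070676 [-0.1166006  0.         0.         0.         0.       ]
[85. 72.] 4325 hue [ 70. 207.  54.] zmax 0.173 circ 0.837 0.432 0.074
[10. 63.] 86 hue [ 14.  185.5  36. ] zmax 0.196 circ 0.843 0.583 0.005
[164.  96.] 366 hue [ 20.  211.5  87. ] zmax 0.091 circ 0.813 0.273 0.034
[429.  97.] 2729 hue [ 19. 129. 194.] 
[... 1203 characters left out ...]
738 hue [88. 81. 50.] zmax 0.199 circ 0.072 -0.039 0.124
[192. 106.] 710 hue [15. 92. 46.] zmax 0.181 circ 0.209 0.054 0.045
[514. 170.] 5859 hue [ 52. 172.  93.] zmax 0.172 circ 0.837 0.434 0.074
[323. 155.] 766 hue [ 47. 124.  80.] zmax 0.091 circ 0.494 0.202 0.032
[257. 177.] 819 hue [ 15. 217. 108.] zmax 0.085 circ 0.449 0.043 0.031
[177. 221.] 1131 hue [152. 101.  70.] zmax 0.085 circ 0.452 -0.161 0.031
[313. 235.] 1224 hue [ 48. 134.  78.] zmax 0.085 circ 0.66 -0.007 0.031
[135. 257.] 1440 hue [ 50. 136.  75.] zmax 0.085 circ 0.482 -0.264 0.031
[234. 256.] 235 hue [  5. 222. 183.] zmax 0.037 circ 0.58 -0.127 0.018
[257. 403.] 2213 hue [ 21. 111. 208.] zmax 0.071 circ 0.809 -0.288 0.039
```

View pics/top0.png

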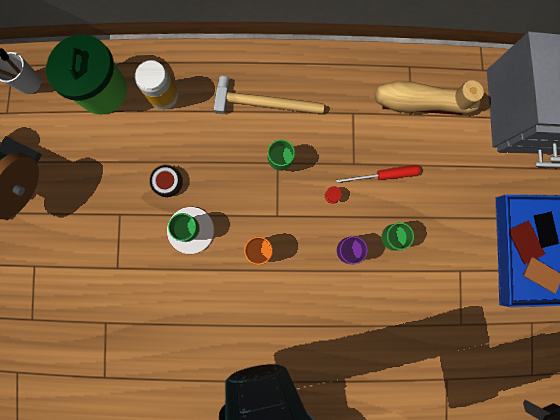

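View pics/scene0.png

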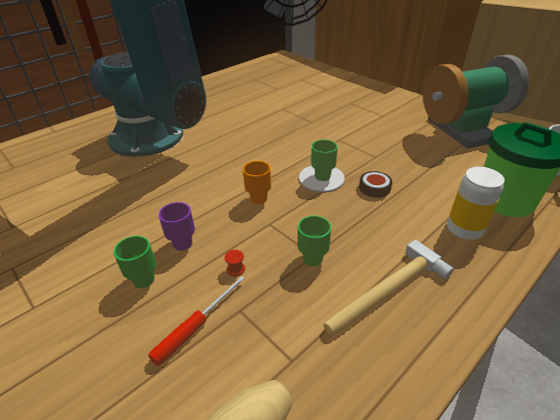

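The top view shows the base pot on its pad at (183,227). Green pots are at (280,154) and (397,237), orange at (258,250) and the purple look-alike at (352,250). The scene view agrees: base (323,155), greens (313,235) and (135,257), orange (257,177), purple (177,221).

Things that could be taken for the loose green pots: green (280,154), green (397,237), base (183,227), purple (352,250) and the green bin (85,72). By the description I choose (280,154) and (397,237). I'll check them in a crop.

```bash
cat >> h.py <<'E'
def rim(W,x,y,z,tol=.006):
    m=(np.hypot(W[...,0]-x,W[...,1]-y)<.045)&(abs(W[...,2]-z)<tol)
    P=W[m]; A=np.c_[2*P[:,:2],np.ones(len(P))]
    a=np.linalg.lstsq(A,(P[:,:2]**2).sum(1),rcond=None)[0]
    e=cv2.minEnclosingCircle(P[:,:2].astype(np.float32))
    return a[:2].round(4),np.round(e[0],4),round(e[1],4),len(P)
def go(x,y,z,yaw=np.pi/2):
    o=robot.get_obs(); T=R.from_euler('xyz',o["ee_rot"])
    d=T.inv().apply(np.array([x,y,z])-o["tool_pos"])*100
    r=(T.inv()*R.from_euler('xyz',[np.pi,0,yaw])).as_rotvec()
    print("turn",r.round(3),"shift cm",d.round(2))
E
python3 - <<'E'
from h import *
for n in("top","scene"):
    s,W=snap(n)
    for k,p in dict(A=(.6605,-.0065,.085),B=(.481,-.265,.085),base=(.4945,.2025,.091)).items(): print(n,k,*rim(W,*p))
    if n=="top": save(cv2.resize(s["image"][120:290,150:430],None,fx=2.8,fy=2.8),"crop")
go(.6605,-.0065,.2)
E
```

```text
top A [ 0.6605 -0.0064] [ 0.6612 -0.0064] 0.0307 139
top B [ 0.4796 -0.2651] [ 0.4796 -0.2655] 0.0308 145
top base [0.4952 0.2025] [0.4953 0.2027] 0.0306 148
scene A [ 0.6606 -0.0069] [ 0.661  -0.0059] 0.0317 258
scene B [ 0.482  -0.2643] [ 0.4819 -0.2637] 0.0307 300
scene base [0.4952 0.2031] [0.4952 0.2042] 0.0318 156
turn [-1.000e-03 -1.000e-03 -1.268e+00] shift cm [ 62.85 -34.66  -1.68]
```

View pics/crop.png

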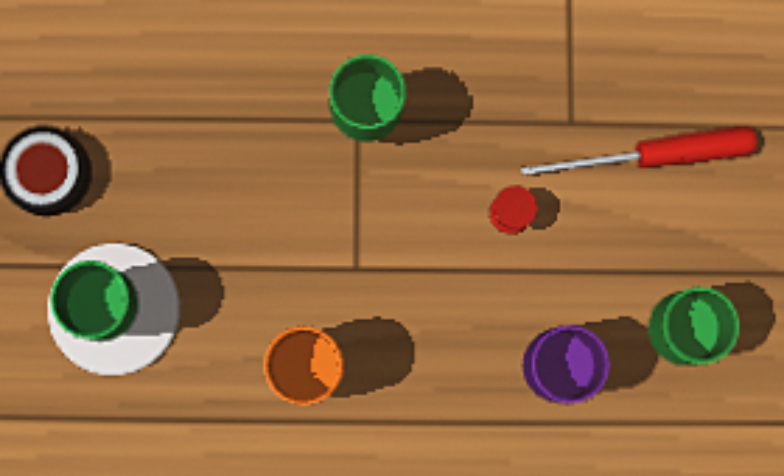

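The crop confirms it: the upright empty green pots at crop (367,95) and (695,325) are the loose ones, the green at (92,300) stands on the white pad, and purple (567,362) and orange (303,363) are left alone. Moving now.

Request:
move_arm(deltas=[0,0,-1.27,62.85,-34.66,-1.7,-1,0,0,-1.27,62.85,-34.66,-1.7,-1,0,0,-1.27,62.85,-34.66,-1.7,-1,0,0,-1.27,62.85,-34.66,-1.7,-1,0,0,-1.27,62.85,-34.66,-1.7,-1,0,0,-1.27,62.85,-34.66,-1.7,-1,0,0,-1.27,62.85,-34.66,-1.7,-1,0,0,-1.27,62.85,-34.66,-1.7,-1])

```text
time: 1.0
tool_pos: [0.4417, -0.2345, 0.1929]
ee_rot: [3.141, 0.0, 1.509]
wrist_force: [-0.3, -1.2, -0.5]
width: 0.0937
finger_force: 0.0
```

```bash
python3 -c "
from h import *
go(.6606,-.0066,.2)"
```

```text
turn [ 0.     0.    -0.062] shift cm [24.1  20.44 -0.71]
```

Request:
move_arm(deltas=[0,0,-0.06,24.1,20.4,-0.7,-1,0,0,-0.06,24.1,20.4,-0.7,-1,0,0,-0.06,24.1,20.4,-0.7,-1,0,0,-0.06,24.1,20.4,-0.7,-1,0,0,-0.06,24.1,20.4,-0.7,-1,0,0,-0.06,24.1,20.4,-0.7,-1,0,0,-0.06,24.1,20.4,-0.7,-1,0,0,-0.06,24.1,20.4,-0.7,-1])

```text
time: 1.8
tool_pos: [0.6614, -0.0073, 0.1981]
ee_rot: [-3.14, -0.0, 1.566]
wrist_force: [-0.5, 0.1, -1.0]
width: 0.0942
finger_force: 0.0
```

```bash
python3 -c "
from h import *
print(robot.get_obs()['tool_pos'])
go(.6606,-.0066,.048)"
```

```text
[ 0.66142432 -0.0072971   0.19814201]
turn [-0.002 -0.    -0.004] shift cm [ 0.06 -0.05 15.01]
```

Request:
move_arm(deltas=[0,0,0,0,0,5,-1,0,0,0,0,0,9,-1,0,0,0,0,0,12,-1,0,0,0,0,0,14,-1,0,0,0,0,0,15,-1,0,0,0,0,0,15,-1,0,0,0,0,0,15,-1])

```text
time: 2.5
tool_pos: [0.6611, -0.0104, 0.0514]
ee_rot: [3.139, 0.0, 1.562]
wrist_force: [0.2, -0.1, 0.3]
width: 0.0942
finger_force: 0.0
```

```bash
python3 -c "
from h import *
go(.6606,-.0066,.048)"
```

```text
turn [ 0.002  0.    -0.009] shift cm [ 0.38 -0.05  0.34]
```

Request:
move_arm(deltas=[0,0,0,0.4,0,0.3,-1,0,0,0,0.4,0,0.3,-1,0,0,0,0.4,0,0.3,-1])

```text
time: 2.8
tool_pos: [0.6611, -0.0055, 0.0478]
ee_rot: [3.14, 0.0, 1.563]
wrist_force: [-0.1, 0.1, -0.5]
width: 0.094
finger_force: 0.0
```

Request:
move_arm(deltas=[0,0,0,0,0,0,1,0,0,0,0,0,0,1,0,0,0,0,0,0,1,0,0,0,0,0,0,1,0,0,0,0,0,0,1,0,0,0,0,0,0,1,0,0,0,0,0,0,1,0,0,0,0,0,0,1])

```text
time: 3.6
tool_pos: [0.6605, -0.0057, 0.0468]
ee_rot: [-3.141, 0.0, 1.563]
wrist_force: [-0.1, 0.4, 0.4]
width: 0.0598
finger_force: 30.0
```

Gripped at 59.8 mm. Lifting.

Request:
move_arm(deltas=[0,0,0,0,0,-3,1,0,0,0,0,0,-7,1,0,0,0,0,0,-11,1,0,0,0,0,0,-15,1,0,0,0,0,0,-16,1,0,0,0,0,0,-16,1,0,0,0,0,0,-16,1])

```text
time: 4.3
tool_pos: [0.6597, -0.0056, 0.204]
ee_rot: [-3.138, -0.0, 1.563]
wrist_force: [0.4, 0.5, -2.0]
width: 0.0591
finger_force: 30.0
```

```bash
python3 -c "
from h import *
go(.495,.2035,.205)"
```

```text
turn [-0.004 -0.    -0.008] shift cm [ 20.78 -16.63  -0.03]
```

Request:
move_arm(deltas=[0,0,0,2.4,-1.9,0,1,0,0,0,5.6,-4.5,0,1,0,0,0,9.4,-7.5,0,1,0,0,0,13.2,-10.6,0,1,0,0,0,16.8,-13.4,0,1,0,0,0,19.4,-15.5,0,1,0,0,0,20.8,-16.6,0,1,0,0,0,20.8,-16.6,0,1])

```text
time: 5.1
tool_pos: [0.4935, 0.2051, 0.2036]
ee_rot: [-3.136, 0.001, 1.567]
wrist_force: [1.2, -0.4, -1.8]
width: 0.0597
finger_force: 30.0
```

Request:
move_arm(deltas=[0,0,0,0,0,0,1,0,0,0,0,0,0,1])

```text
time: 5.3
tool_pos: [0.4965, 0.2025, 0.2052]
ee_rot: [-3.139, 0.001, 1.561]
wrist_force: [0.2, 0.4, -1.3]
width: 0.0594
finger_force: 30.0
```

Run:
```python
from h import *
o=robot.get_obs(); x,y,z=o["tool_pos"]; print(o["tool_pos"])
s,W=snap("scene"); save(cv2.resize(s["image"][20:220,220:440],None,fx=2.7,fy=2.7),"held1")
print(rim(W,x,y,z+.037,.01), rim(W,.495,.2025,.091))
go(.495,.2035,.115)
```

```text
[0.49646092 0.20252997 0.20522074]
(array([0.5   , 0.2024]), array([0.4974, 0.2003]), 0.0424, 421) (array([0.4951, 0.2032]), array([0.4944, 0.2043]), 0.0315, 158)
turn [-0.002  0.001 -0.01 ] shift cm [ 0.11 -0.15  9.06]
```

View pics/held1.png

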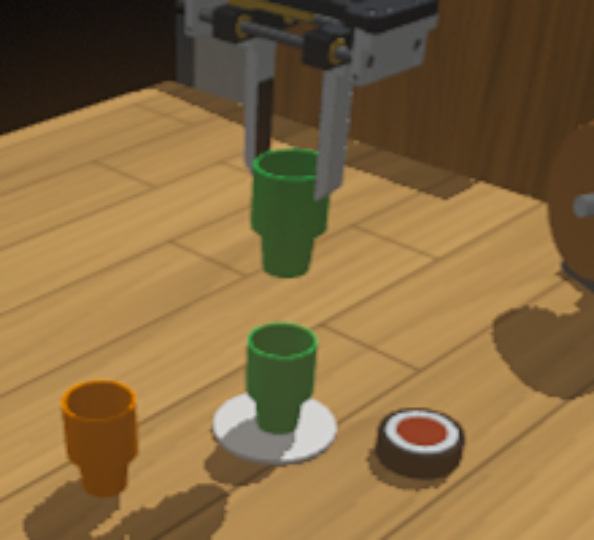

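The pot (crop 288,210) hangs upright over the base pot (282,375). Lowering it to just above the rim.

Request:
move_arm(deltas=[0,0,0,0.1,-0.15,2,1,0,0,0,0.1,-0.15,4,1,0,0,0,0.1,-0.15,5.5,1,0,0,0,0.1,-0.15,6,1,0,0,0,0.1,-0.15,6,1,0,0,0,0.1,-0.15,6,1,0,0,0,0.1,-0.15,6,1])

```text
time: 6.05
tool_pos: [0.4956, 0.2048, 0.1481]
ee_rot: [3.139, -0.001, 1.563]
wrist_force: [0.6, -0.0, -0.9]
width: 0.0592
finger_force: 30.0
```

```bash
python3 -c "
from h import *
go(.495,.2035,.102)"
```

```text
turn [ 0.002 -0.001 -0.008] shift cm [-0.13 -0.07  4.61]
```

Request:
move_arm(deltas=[0,0,0,-0.1,0,0.8,1,0,0,0,-0.1,0,1.6,1,0,0,0,-0.1,0,2.4,1,0,0,0,-0.1,0,3.0,1,0,0,0,-0.1,0,3.6,1,0,0,0,-0.1,0,4.0,1,0,0,0,-0.1,0,4.3,1,0,0,0,-0.1,0,4.3,1])

```text
time: 6.85
tool_pos: [0.4945, 0.2036, 0.1033]
ee_rot: [-3.141, 0.0, 1.563]
wrist_force: [-0.1, 0.0, -0.8]
width: 0.059
finger_force: 30.0
```

Request:
move_arm(deltas=[0,0,0,0,0,0.2,1,0,0,0,0,0,0.2,1])

```text
time: 7.05
tool_pos: [0.4949, 0.2037, 0.1019]
ee_rot: [3.141, 0.0, 1.563]
wrist_force: [-0.1, -1.2, -1.3]
width: 0.059
finger_force: 30.0
```

Essentially seated. Next I open the fingers with a tiny drop, then retreat upward.

Request:
move_arm(deltas=[0,0,0,0,0,0.1,1,0,0,0,0,0,0.1,1,0,0,0,0,0,0.1,-1,0,0,0,0,0,0.1,-1,0,0,0,0,0,0.1,-1,0,0,0,0,0,0.1,-1,0,0,0,0,0,0.1,-1,0,0,0,0,0,0.1,-1])

```text
time: 7.85
tool_pos: [0.4947, 0.2036, 0.1007]
ee_rot: [-3.141, 0.0, 1.563]
wrist_force: [-0.6, -0.2, -0.0]
width: 0.0942
finger_force: 0.0
```

Request:
move_arm(deltas=[0,0,0,0,0,-2,-1,0,0,0,0,0,-5,-1,0,0,0,0,0,-9,-1,0,0,0,0,0,-11,-1,0,0,0,0,0,-12,-1,0,0,0,0,0,-12,-1])

```text
time: 8.45
tool_pos: [0.4954, 0.2039, 0.2222]
ee_rot: [3.139, -0.001, 1.563]
wrist_force: [0.5, -0.8, 0.3]
width: 0.0941
finger_force: 0.0
```

```bash
python3 -c "
from h import *
go(.481,-.2645,.2)"
```

```text
turn [ 0.003 -0.001 -0.008] shift cm [-46.85  -1.07   2.18]
```

Request:
move_arm(deltas=[0,0,0,-46.8,-1.07,2,-1,0,0,0,-46.8,-1.07,2,-1,0,0,0,-46.8,-1.07,2,-1,0,0,0,-46.8,-1.07,2,-1,0,0,0,-46.8,-1.07,2,-1,0,0,0,-46.8,-1.07,2,-1,0,0,0,-46.8,-1.07,2,-1,0,0,0,-46.8,-1.07,2,-1])

```text
time: 9.25
tool_pos: [0.4811, -0.1973, 0.2013]
ee_rot: [-3.138, -0.002, 1.563]
wrist_force: [0.5, 0.1, 0.9]
width: 0.0937
finger_force: 0.0
```

Run:
```python
from h import *
s,W=snap("scene")
print(rim(W,.495,.2035,.140), rim(W,.481,-.2645,.085))
go(.481,-.2645,.2)
```

```text
(array([0.4951, 0.2022]), array([0.4951, 0.2028]), 0.0309, 172) (array([ 0.482 , -0.2642]), array([ 0.4812, -0.2644]), 0.0309, 298)
turn [-0.006  0.004 -0.016] shift cm [-5.94  0.21  0.03]
```

The first pot is seated, with its rim at 0.140 m. Now the second pot.

Request:
move_arm(deltas=[0,0,0,-4,0,0,-1,0,0,0,-6.2,0,0,-1,0,0,0,-6.2,0,0,-1,0,0,0,-6.2,0,0,-1,0,0,0,-6.2,0,0,-1])

```text
time: 9.8
tool_pos: [0.4818, -0.2564, 0.203]
ee_rot: [-3.14, -0.001, 1.564]
wrist_force: [-0.0, 0.3, 0.0]
width: 0.0937
finger_force: 0.0
```

```bash
python3 -c "
from h import *
go(.481,-.2645,.048)"
```

```text
turn [-0.001 -0.001 -0.007] shift cm [-0.83 -0.06 15.5 ]
```

Request:
move_arm(deltas=[0,0,0,-0.8,0,3,-1,0,0,0,-0.8,0,6,-1,0,0,0,-0.8,0,8,-1,0,0,0,-0.8,0,8,-1,0,0,0,-0.8,0,8,-1])

```text
time: 10.3
tool_pos: [0.4821, -0.2648, 0.1242]
ee_rot: [3.141, -0.0, 1.564]
wrist_force: [-0.7, 0.1, -0.2]
width: 0.0938
finger_force: 0.0
```

```bash
python3 -c "
from h import *
go(.481,-.2645,.048)"
```

```text
turn [ 0.    -0.    -0.007] shift cm [ 0.03 -0.11  7.62]
```

Request:
move_arm(deltas=[0,0,0,0,-0.1,3,-1,0,0,0,0,-0.1,5.5,-1,0,0,0,0,-0.1,7,-1,0,0,0,0,-0.1,7.6,-1,0,0,0,0,-0.1,7.6,-1,0,0,0,0,-0.1,7.6,-1])

```text
time: 10.9
tool_pos: [0.4819, -0.2664, 0.0494]
ee_rot: [3.139, 0.002, 1.563]
wrist_force: [0.6, -0.6, 0.2]
width: 0.094
finger_force: 0.0
```

Request:
move_arm(deltas=[0,0,0,0,0,0,1,0,0,0,0,0,0,1,0,0,0,0,0,0,1,0,0,0,0,0,0,1,0,0,0,0,0,0,1,0,0,0,0,0,0,1,0,0,0,0,0,0,1,0,0,0,0,0,0,1])

```text
time: 11.7
tool_pos: [0.4808, -0.2659, 0.0479]
ee_rot: [-3.142, 0.0, 1.563]
wrist_force: [-1.5, -0.4, 1.1]
width: 0.0588
finger_force: 29.7
```

Request:
move_arm(deltas=[0,0,0,0,0,-3,1,0,0,0,0,0,-7,1,0,0,0,0,0,-11,1,0,0,0,0,0,-15,1,0,0,0,0,0,-19,1,0,0,0,0,0,-19.2,1,0,0,0,0,0,-19.2,1,0,0,0,0,0,-19.2,1])

```text
time: 12.5
tool_pos: [0.4801, -0.2652, 0.2371]
ee_rot: [-3.138, -0.002, 1.563]
wrist_force: [-0.5, 0.2, -1.1]
width: 0.0589
finger_force: 29.7
```

```bash
python3 -c "
from h import *
go(.495,.2035,.24)"
```

```text
turn [-0.004 -0.002 -0.008] shift cm [46.88  1.12 -0.18]
```

Request:
move_arm(deltas=[0,0,0,2,0.05,-0.2,1,0,0,0,6,0.14,-0.2,1,0,0,0,11,0.26,-0.2,1,0,0,0,16,0.38,-0.2,1,0,0,0,21,0.5,-0.2,1,0,0,0,26,0.62,-0.2,1,0,0,0,30,0.72,-0.2,1,0,0,0,33,0.8,-0.2,1])

```text
time: 13.3
tool_pos: [0.4899, 0.0668, 0.2387]
ee_rot: [-3.136, -0.0, 1.565]
wrist_force: [0.5, 0.6, -0.4]
width: 0.0586
finger_force: 29.7
```

```bash
python3 -c "
from h import *
go(.495,.2018,.24)"
```

```text
turn [-0.005 -0.    -0.006] shift cm [13.51  0.43 -0.13]
```

Request:
move_arm(deltas=[0,0,0,4,0.15,-0.1,1,0,0,0,8,0.3,-0.1,1,0,0,0,11,0.4,-0.1,1,0,0,0,13,0.4,-0.1,1,0,0,0,13.4,0.4,-0.1,1,0,0,0,13.4,0.4,-0.1,1,0,0,0,13.4,0.4,-0.1,1,0,0,0,13.4,0.4,-0.1,1])

```text
time: 14.1
tool_pos: [0.4966, 0.1969, 0.2424]
ee_rot: [-3.141, 0.001, 1.561]
wrist_force: [0.7, -0.2, -1.6]
width: 0.059
finger_force: 29.7
```

Run:
```python
from h import *
go(.495,.2018,.152)
s,W=snap("scene"); save(cv2.resize(s["image"][0:220,220:440],None,fx=2.7,fy=2.7),"held2")
```

```text
turn [-0.001  0.001 -0.01 ] shift cm [ 0.5  -0.16  9.04]
```

View pics/held2.png

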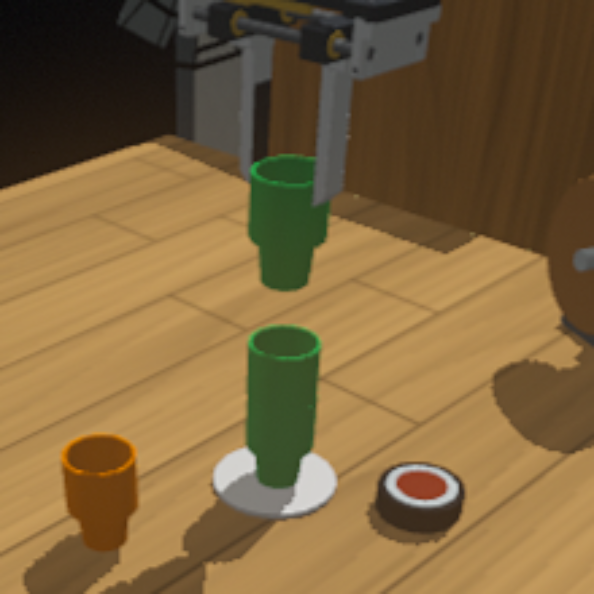

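The first pot is fully nested on the base (stack at crop 284,400) and the second hangs upright above it (288,220).

Request:
move_arm(deltas=[0,0,0,0.5,-0.15,1,1,0,0,0,0.5,-0.15,2.5,1,0,0,0,0.5,-0.15,3.6,1,0,0,0,0.5,-0.15,4,1,0,0,0,0.5,-0.15,4,1,0,0,0,0.5,-0.15,4,1,0,0,0,0.5,-0.15,4,1])

```text
time: 14.85
tool_pos: [0.4955, 0.2033, 0.2035]
ee_rot: [3.14, -0.0, 1.563]
wrist_force: [-0.6, -0.0, -1.7]
width: 0.0589
finger_force: 29.7
```

```bash
python3 -c "
from h import *
go(.495,.2018,.152)"
```

```text
turn [ 0.001 -0.    -0.008] shift cm [-0.15 -0.06  5.15]
```

Request:
move_arm(deltas=[0,0,0,-0.15,-0.05,0.8,1,0,0,0,-0.15,-0.05,1.6,1,0,0,0,-0.15,-0.05,2.4,1,0,0,0,-0.15,-0.05,3.2,1,0,0,0,-0.15,-0.05,4,1,0,0,0,-0.15,-0.05,4.5,1,0,0,0,-0.15,-0.05,4.9,1,0,0,0,-0.15,-0.05,4.9,1])

```text
time: 15.65
tool_pos: [0.4943, 0.2015, 0.153]
ee_rot: [-3.14, 0.0, 1.563]
wrist_force: [0.8, -0.1, -1.9]
width: 0.0587
finger_force: 29.7
```

Request:
move_arm(deltas=[0,0,0,0,0,0.1,1,0,0,0,0,0,0.1,1])

```text
time: 15.85
tool_pos: [0.4948, 0.2017, 0.1531]
ee_rot: [3.141, -0.0, 1.563]
wrist_force: [-0.3, 0.2, -1.8]
width: 0.0588
finger_force: 29.7
```

Request:
move_arm(deltas=[0,0,0,0,0,0.15,1,0,0,0,0,0,0.15,1,0,0,0,0,0,0.15,-1,0,0,0,0,0,0.15,-1,0,0,0,0,0,0.15,-1,0,0,0,0,0,0.15,-1,0,0,0,0,0,0.15,-1,0,0,0,0,0,0.15,-1])

```text
time: 16.65
tool_pos: [0.4946, 0.2016, 0.1512]
ee_rot: [-3.142, 0.0, 1.563]
wrist_force: [-0.4, 0.4, 0.9]
width: 0.0939
finger_force: 0.0
```

Request:
move_arm(deltas=[0,0,0,0,0,-2,-1,0,0,0,0,0,-5,-1,0,0,0,0,0,-8,-1,0,0,0,0,0,-10,-1,0,0,0,0,0,-10,-1,0,0,0,0,0,-10,-1,0,0,0,0,0,-10,-1])

```text
time: 17.35
tool_pos: [0.4939, 0.2014, 0.2492]
ee_rot: [-3.138, 0.001, 1.563]
wrist_force: [-0.1, 0.3, -0.6]
width: 0.094
finger_force: 0.0
```

Run:
```python
from h import *
s,W=snap("scene"); save(cv2.resize(s["image"][0:220,220:440],None,fx=2.7,fy=2.7),"end")
print(rim(W,.495,.2025,.189),rim(W,.449,.042,.085))
```

```text
(array([0.4952, 0.2014]), array([0.4938, 0.2016]), 0.0317, 185) (array([0.449 , 0.0415]), array([0.4484, 0.0417]), 0.0309, 181)
```

View pics/end.png

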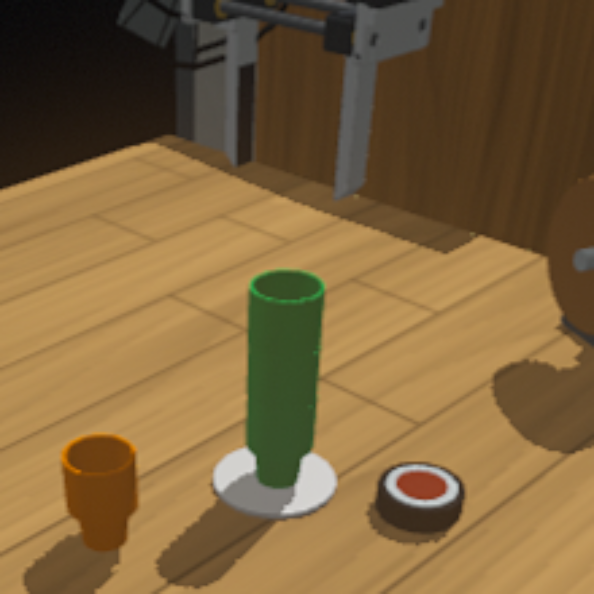

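The three pots make one straight, fully nested stack at crop (286,375). The gripper is clear of it and orange at (100,490) has not moved. Handing in.

```bash
python3 -c "
from bench import robot
print(robot.close_job())"
```

```text
the job is handed in; nothing more can be done
None
```

Both loose green pots are nested on the pad's green pot in one upright, fully seated stack, the orange pot is where it stood, and the job was handed in at about 17 s (no verdict was returned).

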